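# Gauge the height of the round choke on a circuit board

## Task

Pick up the steel bridge gauge by its black grip and stand it over the wide round choke on the circuit board, so that its two legs stand flat on the board either side of the choke and its sprung foot rests on the choke's top and reads its height. Lower it gently, do not drop it, and leave it standing there.

Things in the scene. Friction and masses are not known exactly. Their poses are not given: they have to be found in the camera images.
- gauge: loose steel bridge gauge, 0.35 kg. Origin: centre of its underside (leg soles), below grip and foot; z up. mm: two legs 12 (x) x 50 (y) x 45 high, centred at x = -45 and 45 (78 clear between); on them a beam 102 x 30, z 45 to 61; centred on it a black block grip 30 (x) x 36 (y), z 61 to 111, to be gripped from above across either pair of faces. It fits over the choke at any quarter turn.
- foot (a joint): how far (m) the gauge's sprung foot, a 16 mm brass disc on its centre line between the legs, is pushed up. 0: hangs lowest, its face 5 mm above the soles; most 0.035. Spring 0.25 to 1.1 N, far below the gauge's weight. Standing over a part it reads the part's height less 5 mm: 0.019 on the choke; the stem then shows 7 mm above the grip.
- choke: wide black cylinder, 36 mm across, 24 high, soldered on the board. Origin: centre of its underside, on the board's top face; z up. Two other black parts stand in a row with it about 100 mm apart, in any order: a square block 30 x 30 x 18 high with a white label, and a narrow, taller can 20 across, 32 high.
- board: fixed green circuit board in an aluminium carrier, 180 (x) x 330 (y) mm. Origin: centre of its underside; its top face is 10 mm above. The row of three parts runs along its y; with the gauge's legs square to the board, either way, they clear the neighbours. Elsewhere it is flat: the legs may stand on it anywhere.
Things that resemble listed ones, but are neither listed nor needed, are in the scene too. Of the things like the gauge, leave any that is green; of the rest the smaller one is meant.

How it is judged:
By the outcome, as a careful person would: the job done as asked, in the order asked, and still so for the second after the job is handed in, with the robot touching nothing.
It also fails if it takes over 32 s, if anything falls off the work surface, if the arm or the gripper's body presses on something with over 40 N, if the wrist force passes 120 N, or if a joint passes its speed limit or range.

## Robot

A 6-joint arm with a two-finger parallel gripper is mounted at the origin on the work surface. World frame = base frame: x ahead of the robot, y to its left, z up, the work surface at z = 0. Lengths are in m, angles in rad, forces in N, time in s.
With the tool pointing down it reaches from about 0.325 to 0.775 m from the base axis. Payload 5.5 kg.
Tool frame: the origin (TCP) lies at the very end of the fingers, on their centre line; the grasp point (between the pads) lies 19 mm behind it; z points along the fingers, y is the line along which they close (so a half turn about z gives the same grasp; the last joint's range is limited). The gripper opens to 85 mm and grips with 20 to 120 N. Pads are 22 mm wide; open, the fingers measure 114 mm over their backs; the gripper's body (76 mm by 85 mm) begins 54 mm behind the grasp point. The pads swing forward as they close: fully open they stand 13 mm farther back than shut.
Start: joints at [1.118, 0.091, 1.231, -0, 1.82, -0.057], TCP at [0.231, 0.554, 0.192] pointing down, gripper open.
Joint ranges: [-2.87, 2.87], [-0.86, 2.18], [0.17, 2.46], [-1.51, 4.65], [0.06, 2.69], [-2.65, 2.65]. Speed limits (rad/s): [2.57, 2.57, 3.01, 3.14, 3.14, 3.14].

## Interface

Orientations are given as a unit quaternion [w, x, y, z].
In Python, from plant import bot, viewer, job gives the robot as it stands.
- The arm moves only by the shell command python3 -m creep 'ROWS'. ROWS is JSON, a list of rows, each an object of numbers: "x", "y", "z": the shift along the tool's x, y, z in units of 3 cm (1.0 is 3 cm); "rx", "ry", "rz": the turn, a rotation vector about the tool's x, y, z in units of 8 degrees (1.0 is 8 degrees); "grip": the opening, from 0 (shut) to 1 (fully open). A call has 1 to 12 rows; each row shifts and turns the commanded pose from where the row before left it, along the tool's axes as they then stand; what a row does not reach is not made up. A row lasts 1/10 s, in which the tool goes at most 50 mm and 8.59 degrees, less where a joint would pass 70% of its speed; a pose out of reach is approached as far as the arm can. A call with a number of a shift or a turn outside -1 to 1 is refused whole. A call with a gripper value outside its range is refused whole. The fingers move at their own pace and stop on an object; the grip force is fixed at half the most. Time passes only in rows, so rows that do not move let the fingers close. It gives the time, the measured TCP pose, the force, the opening and the grip force at its end, in the units of the state.
- bot.state(): the state, without advancing time (a new reading comes with each control period).
- viewer.get_image(name): name is "scene" or "top" or "wrist"; returns a dict with "frame" (420x560x3 uint8, red, green, blue), "K" (3x3 intrinsics, pixels), "dist" ([k1, k2, p1, p2, k3] as OpenCV has them; the pictures are not rectified), "pose" (4x4, takes a point from camera to world coordinates); the wrist camera has in their place "tool_from_camera" (4x4, takes a point from camera to tool coordinates, whose origin is the TCP and whose axes are the flange's). Camera axes: x right, y up, looking along -z (the intrinsics and any distortion apply to the point x, -y, -z); pixel columns grow to the right and rows downward; lengths in m; the calibration is good to about 2 mm. A picture is of the moment at which its call begins: read the wrist's pose just before it. There is no depth.
- job.close_job(): hands the job in; it is judged then, once.
The state is a dict: "time": time; "qpos": joint angles; "qd": joint speeds; "effort": joint torques, N m; "tcp_pos": TCP position; "tcp_rot": TCP orientation; "force": force on the tool from outside, world axes, zero at the start; "moment": the same for the moment, N m; "grip_width": finger opening in m; "finger_force": force on a finger pad.
Only numpy, scipy, OpenCV 4.12 (cv2) and the standard library are available. Lean on these libraries where they do the work, as an engineer would, in place of code of your own. Each camera call takes 0.05 s, during which the arm holds its last target. There are 200 camera calls.

## Working session

There is one attempt and no reset: what is moved stays moved. The work goes in short steps, Python scripts to look and compute and a shell command to move; the robot and the scene stay as the last step left them, time stands still between calls to the robot, and variables do not carry over. Pictures are saved under pics/ and viewed, at most 10 in all, crops included, and the job is handed in when it is done.

```bash
mkdir -p pics
cat > h.py <<'E'
import numpy as np,cv2
from plant import bot,viewer,job
from scipy.spatial.transform import Rotation as R
def tool():
    s=bot.state();T=np.eye(4);q=np.array(s["tcp_rot"]);T[:3,:3]=R.from_quat(q[[1,2,3,0]]).as_matrix();T[:3,3]=s["tcp_pos"];return T
def snap(name,fn):
    T=tool();im=viewer.get_image(name);cv2.imwrite(f"pics/{fn}.png",im["frame"][:,:,::-1])
    P=im["pose"] if name!="wrist" else T@np.array(im["tool_from_camera"])
    np.savez(f"pics/{fn}.npz",K=im["K"],dist=im["dist"],P=P)
def ray(fn,uv):
    d=np.load(f"pics/{fn}.npz");p=cv2.undistortPoints(np.array([[uv]],float),d["K"],d["dist"])[0,0]
    v=d["P"][:3,:3]@np.array([p[0],-p[1],-1]);return d["P"][:3,3],v/np.linalg.norm(v)
def onz(fn,uv,z):
    o,v=ray(fn,uv);return o+v*(z-o[2])/v[2]
def tri(a,b):
    A=np.zeros((3,3));B=np.zeros(3);r=[ray(*a),ray(*b)]
    for o,v in r:
        M=np.eye(3)-np.outer(v,v);A+=M;B+=M@o
    p=np.linalg.solve(A,B);return p,[np.linalg.norm(np.cross(v,p-o)) for o,v in r]
def proj(fn,p):
    d=np.load(f"pics/{fn}.npz");c=np.linalg.inv(d["P"])@np.append(p,1)
    return cv2.projectPoints(np.array([[c[0],-c[1],-c[2]]]),np.zeros(3),np.zeros(3),d["K"],d["dist"])[0].ravel()
E
python3 - <<'E'
from h import *
for n in("scene","top"): snap(n,n+"0")
print(tool())
for n in("scene0","top0"): print(np.load(f"pics/{n}.npz")["P"].round(3))
E
```

```text
[[-9.22699708e-01  3.85518615e-01 -8.04415410e-04  2.31173446e-01]
 [ 3.85519440e-01  9.22698231e-01 -1.65419571e-03  5.53316545e-01]
 [ 1.04509437e-04 -1.83644368e-03 -9.99998308e-01  1.90718274e-01]
 [ 0.00000000e+00  0.00000000e+00  0.00000000e+00  1.00000000e+00]]
[[ 0.294 -0.53   0.795  1.207]
 [ 0.956  0.177 -0.236 -0.167]
 [-0.016  0.829  0.558  0.573]
 [ 0.     0.     0.     1.   ]]
[[-0.01   0.989 -0.151  0.344]
 [-1.    -0.012 -0.008  0.044]
 [-0.009  0.151  0.989  1.037]
 [ 0.     0.     0.     1.   ]]
```

View pics/scene0.png

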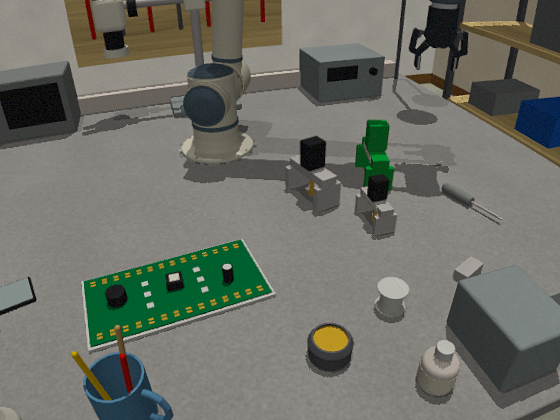

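View pics/top0.png

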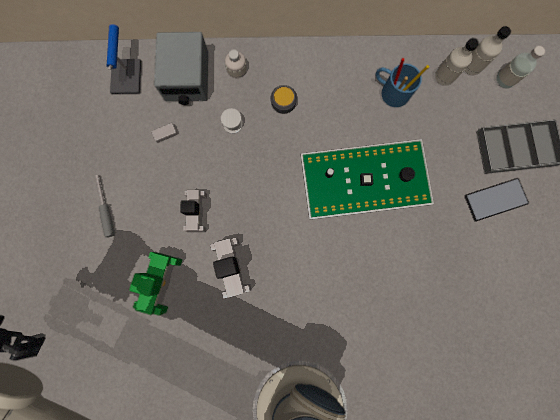

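The smaller white gauge has its grip at scene (378,187) and top (190,208). The big gauge and the green one are separate. The choke, the wide black cylinder, is at scene (116,295) and top (407,174). Next I'll make an enlarged mosaic of both for pixel accuracy.

Run:
```python
from h import *
t=cv2.imread("pics/top0.png");s=cv2.imread("pics/scene0.png")
c=lambda i,x,y:cv2.resize(i[y:y+60,x:x+80],(400,300),interpolation=cv2.INTER_CUBIC)
cv2.imwrite("pics/mos.png",np.vstack([np.hstack([c(t,155,180),c(s,340,174)]),np.hstack([c(t,367,145),c(s,78,265)])]))
```

```text
(no output)
```

View pics/mos.png

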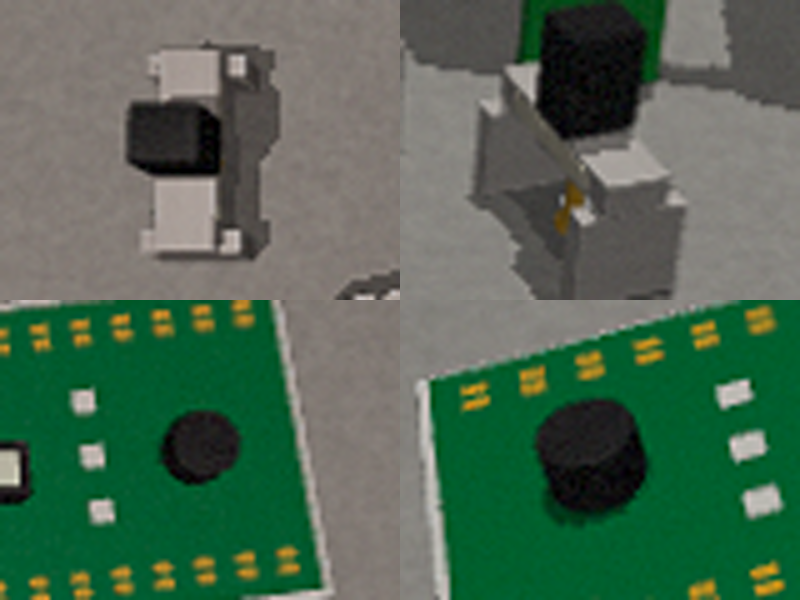

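Run:
```python
from h import *
m=lambda x,y,ox,oy:(ox+x/5-.4,oy+y/5-.4)
print("grip",*tri(("top0",m(163,134,155,180)),("scene0",m(192,23,340,174))))
print("choke",*tri(("top0",m(204,144,367,145)),("scene0",m(186,132,78,265))))
a=onz("top0",m(189,50,155,180),.061);b=onz("top0",m(185,250,155,180),.061)
print("beam",a,b,np.linalg.norm(a-b),(a+b)/2,"yaw of gauge x",np.degrees(np.arctan2(*(a-b)[1::-1])))
for z in(.111,): print("grip top@",z,onz("top0",m(163,134,155,180),z),onz("scene0",m(192,23,340,174),z))
print("choke@34",onz("top0",m(204,144,367,145),.034),onz("scene0",m(186,132,78,265),.034))
t=cv2.imread("pics/top0.png");h=cv2.cvtColor(t,cv2.COLOR_BGR2HSV)
k=cv2.inRange(h,(50,100,40),(80,255,255));k[:,:290]=0
k=cv2.morphologyEx(k,cv2.MORPH_CLOSE,np.ones((9,9)))
c=max(cv2.findContours(k,0,1)[0],key=cv2.contourArea)
w=np.array([onz("top0",p[0].astype(float),.01)[:2] for p in c],np.float32)
print("board",cv2.minAreaRect(w*1000))
print(np.round([proj("top0",[.4,.2,0])-proj("top0",[.4,.21,0])],2))
```

```text
grip [0.492635   0.26203379 0.10981118] [np.float64(0.001449158711120419), np.float64(0.0014491587111202036)]
choke [ 0.5856244  -0.28932265  0.03304378] [np.float64(0.0004375895345458127), np.float64(0.0004375895345457443)]
beam [0.54374783 0.26286128 0.061     ] [0.44269571 0.262644   0.061     ] 0.10105234592437455 [0.49322177 0.26275264 0.061     ] yaw of gauge x 0.1231934481840922
grip top@ 0.111 [0.4930284  0.26313922 0.111     ] [0.49454986 0.259281   0.111     ]
choke@34 [ 0.58539415 -0.28854575  0.034     ] [ 0.58654412 -0.28955151  0.034     ]
board ((579.4513549804688, -186.63975524902344), (169.21241760253906, 318.2979431152344), 6.2972612380981445)
[[ 3.82 -0.04]]
```

Checks: the grip top comes out at z≈0.110 (expected 0.111), the choke top at 0.033 (expected 0.034), and the beam at 101 mm (expected 102). Gauge x lies along world x, and the board is yawed about +6.3°. I'll move above the gauge.

```bash
python3 -m creep '[{"z":-0.5,"rz":-0.95,"grip":1},{"z":-0.5,"rz":-0.95,"x":-0.5,"grip":1},{"rz":-0.94,"x":-0.5,"grip":1},{"x":-0.9,"y":-0.9,"grip":1},{"x":-0.9,"y":-1,"grip":1},{"x":-0.9,"y":-1,"grip":1},{"x":-0.9,"y":-1,"grip":1},{"x":-0.9,"y":-1,"grip":1},{"x":-0.9,"y":-1,"grip":1},{"x":-0.9,"y":-1,"grip":1},{"x":-0.9,"y":-1,"grip":1}]'
python3 -m creep '[{"x":-0.5,"y":-1,"grip":1},{"y":-0.8,"grip":1},{"grip":1},{"grip":1}]'
python3 - <<'E'
from h import *
snap("wrist","w1");print(tool().round(4),bot.state()["time"])
for p in([.493,.2625,.111],[.544,.2625,.061],[.442,.2625,.061]):print(proj("w1",p))
E
```

```text
[[-9.227e-01  3.856e-01 -6.000e-04  2.312e-01]
 [ 3.856e-01  9.227e-01 -1.400e-03  5.534e-01]
 [ 0.000e+00 -1.500e-03 -1.000e+00  1.909e-01]
 [ 0.000e+00  0.000e+00  0.000e+00  1.000e+00]] 0.15
[146.66497875 476.2119005 ]
[178.42055686 462.78828386]
[139.57053755 414.06481078]schema error: expected keys x, y, z, rx, ry, rz, grip
schema error: expected keys x, y, z, rx, ry, rz, grip
```

View pics/w1.png

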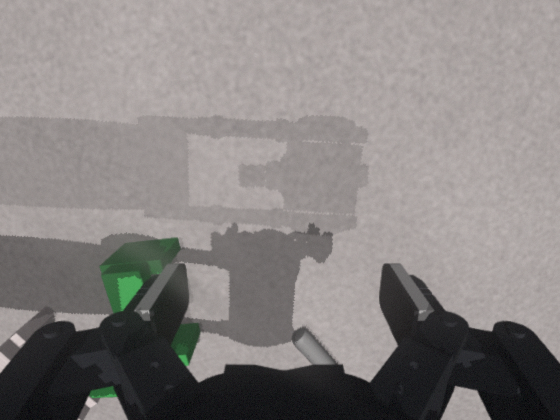

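The wrist view shows the fingers with the green gauge at lower left (140,270). The move was refused because every key is required, so I'll retype the rows in full.

```bash
python3 -m creep '[{"x":0,"y":0,"z":-1,"rx":0,"ry":0,"rz":-0.95,"grip":1},{"x":-0.5,"y":0,"z":-1,"rx":0,"ry":0,"rz":-0.95,"grip":1},{"x":-0.5,"y":0,"z":0,"rx":0,"ry":0,"rz":-0.94,"grip":1},{"x":-0.9,"y":-0.9,"z":0,"rx":0,"ry":0,"rz":0,"grip":1},{"x":-0.9,"y":-1,"z":0,"rx":0,"ry":0,"rz":0,"grip":1},{"x":-0.9,"y":-1,"z":0,"rx":0,"ry":0,"rz":0,"grip":1},{"x":-0.9,"y":-1,"z":0,"rx":0,"ry":0,"rz":0,"grip":1},{"x":-0.9,"y":-1,"z":0,"rx":0,"ry":0,"rz":0,"grip":1},{"x":-0.9,"y":-1,"z":0,"rx":0,"ry":0,"rz":0,"grip":1},{"x":-0.9,"y":-1,"z":0,"rx":0,"ry":0,"rz":0,"grip":1},{"x":-0.9,"y":-1,"z":0,"rx":0,"ry":0,"rz":0,"grip":1},{"x":-0.5,"y":-1,"z":0,"rx":0,"ry":0,"rz":0,"grip":1}]'
python3 -m creep '[{"x":0,"y":-0.8,"z":0,"rx":0,"ry":0,"rz":0,"grip":1},{"x":0,"y":0,"z":0,"rx":0,"ry":0,"rz":0,"grip":1},{"x":0,"y":0,"z":0,"rx":0,"ry":0,"rz":0,"grip":1},{"x":0,"y":0,"z":0,"rx":0,"ry":0,"rz":0,"grip":1}]'
python3 - <<'E'
from h import *
snap("wrist","w2");print(tool().round(4),bot.state()["time"])
for p in([.493,.2625,.111],[.544,.2625,.061],[.442,.2625,.061]):print(proj("w2",p))
E
```

```text
time: 1.35
tcp_pos: [0.4932, 0.2792, 0.2507]
tcp_rot: [-0.001, 0.0, 1.0, -0.0]
force: [-0.5, 0.1, 0.3]
grip_width: 0.0858
finger_force: 0.0
time: 1.75
tcp_pos: [0.4916, 0.2577, 0.2516]
tcp_rot: [-0.0, -0.001, 1.0, 0.0]
force: [-0.2, 0.4, 0.5]
grip_width: 0.0856
finger_force: 0.0
[[-1.000e+00 -2.100e-03 -2.000e-04  4.916e-01]
 [-2.100e-03  1.000e+00  2.000e-04  2.579e-01]
 [ 2.000e-04  2.000e-04 -1.000e+00  2.516e-01]
 [ 0.000e+00  0.000e+00  0.000e+00  1.000e+00]] 1.8
[288.95271134 180.89327088]
[288.07136454 213.34130366]
[288.45736195 125.17657222]
```

View pics/w2.png

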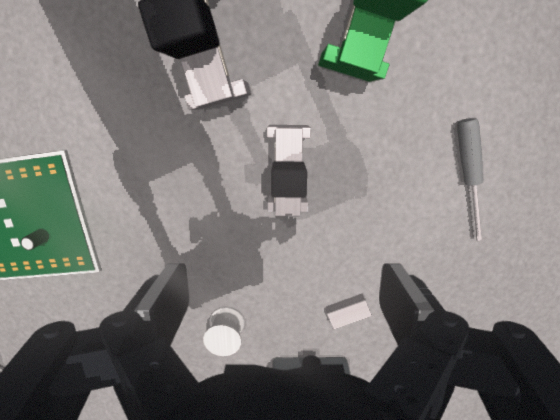

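The small gauge's grip is at about (290,180) and its beam ends at (288,127) and (288,213). Both are within about 2 px of the projections, so I'll descend and grip.

```bash
python3 -m creep '[{"x":-0.05,"y":0.15,"z":0.8,"rx":0,"ry":0,"rz":0,"grip":1},{"x":0,"y":0,"z":0.9,"rx":0,"ry":0,"rz":0,"grip":1},{"x":0,"y":0,"z":0.9,"rx":0,"ry":0,"rz":0,"grip":1},{"x":0,"y":0,"z":0.9,"rx":0,"ry":0,"rz":0,"grip":1},{"x":0,"y":0,"z":0.8,"rx":0,"ry":0,"rz":0,"grip":1},{"x":0,"y":0,"z":0.7,"rx":0,"ry":0,"rz":0,"grip":1},{"x":0,"y":0,"z":0.5,"rx":0,"ry":0,"rz":0,"grip":1},{"x":0,"y":0,"z":0.3,"rx":0,"ry":0,"rz":0,"grip":1},{"x":0,"y":0,"z":0.2,"rx":0,"ry":0,"rz":0,"grip":1},{"x":0,"y":0,"z":0,"rx":0,"ry":0,"rz":0,"grip":1},{"x":0,"y":0,"z":0,"rx":0,"ry":0,"rz":0,"grip":1}]'
python3 -m creep '[{"x":0,"y":0,"z":0,"rx":0,"ry":0,"rz":0,"grip":0},{"x":0,"y":0,"z":0,"rx":0,"ry":0,"rz":0,"grip":0},{"x":0,"y":0,"z":0,"rx":0,"ry":0,"rz":0,"grip":0},{"x":0,"y":0,"z":0,"rx":0,"ry":0,"rz":0,"grip":0},{"x":0,"y":0,"z":0,"rx":0,"ry":0,"rz":0,"grip":0},{"x":0,"y":0,"z":0,"rx":0,"ry":0,"rz":0,"grip":0},{"x":0,"y":0,"z":0,"rx":0,"ry":0,"rz":0,"grip":0},{"x":0,"y":0,"z":0,"rx":0,"ry":0,"rz":0,"grip":0}]'
```

```text
time: 2.9
tcp_pos: [0.4939, 0.2617, 0.0728]
tcp_rot: [0.001, -0.0, 1.0, 0.0]
force: [-0.5, -0.1, 0.6]
grip_width: 0.0855
finger_force: 0.0
time: 3.7
tcp_pos: [0.4934, 0.2615, 0.0717]
tcp_rot: [-0.0, -0.0, 1.0, -0.0]
force: [0.1, 0.2, -0.5]
grip_width: -0.0002
finger_force: 0.0
```

The fingers shut fully, so nothing was gripped. I'll look.

Run:
```python
from h import *
snap("wrist","w3");snap("scene","s3")
w=cv2.imread("pics/w3.png");s=cv2.resize(cv2.imread("pics/s3.png")[110:260,280:480],(400,300),interpolation=cv2.INTER_CUBIC)
cv2.imwrite("pics/m3.png",np.hstack([cv2.resize(w,(400,300)),s]))
print(tool().round(4),bot.state()["grip_width"])
```

```text
[[-1.000e+00 -8.000e-04 -1.000e-04  4.934e-01]
 [-8.000e-04  1.000e+00 -0.000e+00  2.614e-01]
 [ 1.000e-04 -0.000e+00 -1.000e+00  7.170e-02]
 [ 0.000e+00  0.000e+00  0.000e+00  1.000e+00]] -0.0003198371614380538
```

View pics/m3.png

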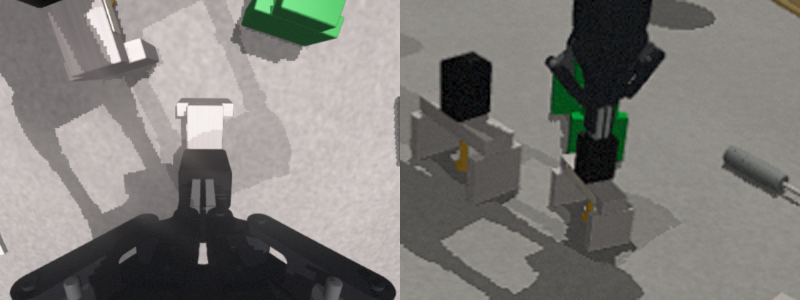

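The wrist view (left) shows the shut fingertips on or in front of the grip top, at about (205,195). I'll check where the reported TCP and grip project.

Run:
```python
from h import *
T=tool()[:3,3]
print("T",T,"wrist(x400/560)",proj("w3",T)*400/560,"scene crop",(proj("s3",T)-[280,110])*2)
for x in(.478,.508):
  for z in(.061,.111):
    p=[x,.2625,z];print(p,proj("w3",p)*400/560,(proj("s3",p)-[280,110])*2)
print(np.load("pics/w3.npz")["P"].round(3))
s=cv2.imread("pics/s3.png")[130:220,360:480];w=cv2.imread("pics/w3.png")[190:340,200:400]
cv2.imwrite("pics/m4.png",np.hstack([cv2.convertScaleAbs(cv2.resize(w,(400,300)),alpha=2.2),cv2.convertScaleAbs(cv2.resize(s,(400,300),interpolation=cv2.INTER_CUBIC),alpha=2.2)]))
```

```text
T [0.49337794 0.26143247 0.07171443] wrist(x400/560) [203.26888935 166.38268701] scene crop [193.48773269 167.4488986 ]
[0.478, 0.2625, 0.061] [204.4961715  144.78884837] [186.82674446 168.62146331]
[0.478, 0.2625, 0.111] [205.09248534 167.20179013] [191.42671333 128.595304  ]
[0.508, 0.2625, 0.061] [204.43208598 177.1267784 ] [199.69335796 182.66966605]
[0.508, 0.2625, 0.111] [204.96976464 207.54058558] [204.82211213 142.03375798]
[[ 0.001 -0.955 -0.298  0.419]
 [ 1.     0.001 -0.     0.261]
 [ 0.    -0.298  0.955  0.254]
 [ 0.     0.     0.     1.   ]]
```

View pics/m4.png

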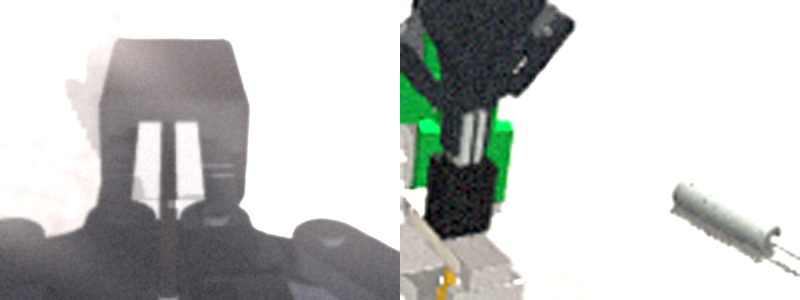

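Run:
```python
from h import *
s=bot.state();print(s["qpos"],s["tcp_pos"],s["force"],s["finger_force"])
T=np.array([.4916,.2579,.2516])
for dz in(0,.013,.03,.05):
  for dx in(-.011,.011): print("w2",dz,dx,[proj("w2",T+[dx,q*.0428,dz]).round() for q in(-1,1)])
T=s["tcp_pos"]
for dz in(0,.02,.04):
  for dx in(-.011,.011): print("w3 crop",dz,dx,[((proj("w3",T+np.array([dx,q*.008,dz]))-[200,190])*2).round() for q in(-1,1)])
```

```text
[ 4.26343025e-01 -1.10243581e-02  1.54782829e+00 -8.79529871e-06
  1.60488441e+00 -1.14520491e+00] [0.49337794 0.26143247 0.07171443] [-0.27536664  0.23866774 -0.43217222] 0.0
w2 0 -0.011 [array([211., 215.]), array([358., 215.])]
w2 0 0.011 [array([214., 250.]), array([356., 250.])]
w2 0.013 -0.011 [array([206., 223.]), array([364., 223.])]
w2 0.013 0.011 [array([209., 260.]), array([361., 260.])]
w2 0.03 -0.011 [array([199., 235.]), array([371., 235.])]
w2 0.03 0.011 [array([202., 274.]), array([368., 274.])]
w2 0.05 -0.011 [array([188., 252.]), array([383., 252.])]
w2 0.05 0.011 [array([192., 296.]), array([378., 296.])]
w3 crop 0 -0.011 [array([142.,  51.]), array([197.,  51.])]
w3 crop 0 0.011 [array([142., 120.]), array([196., 120.])]
w3 crop 0.02 -0.011 [array([139.,  76.]), array([200.,  76.])]
w3 crop 0.02 0.011 [array([140., 151.]), array([199., 151.])]
w3 crop 0.04 -0.011 [array([135., 107.]), array([204., 107.])]
w3 crop 0.04 0.011 [array([137., 190.]), array([202., 190.])]
```

Both cameras put the real fingertips about 40–45 mm behind the reported TCP: z≈0.113 while the state says 0.072. The fingers therefore closed just above the grip without touching it. I'll open, go about 40 mm lower and grip again, keeping an eye on force.

```bash
python3 -m creep '[{"x":0,"y":0,"z":-0.1,"rx":0,"ry":0,"rz":0,"grip":1},{"x":0,"y":0,"z":0,"rx":0,"ry":0,"rz":0,"grip":1},{"x":0,"y":0,"z":0,"rx":0,"ry":0,"rz":0,"grip":1},{"x":0,"y":0,"z":0,"rx":0,"ry":0,"rz":0,"grip":1},{"x":0,"y":0,"z":0,"rx":0,"ry":0,"rz":0,"grip":1},{"x":0,"y":0,"z":0,"rx":0,"ry":0,"rz":0,"grip":1},{"x":0,"y":0,"z":0.3,"rx":0,"ry":0,"rz":0,"grip":1},{"x":0,"y":0,"z":0.4,"rx":0,"ry":0,"rz":0,"grip":1},{"x":0,"y":0,"z":0.3,"rx":0,"ry":0,"rz":0,"grip":1},{"x":0,"y":0,"z":0.2,"rx":0,"ry":0,"rz":0,"grip":1},{"x":0,"y":0,"z":0,"rx":0,"ry":0,"rz":0,"grip":1}]'
python3 -m creep '[{"x":0,"y":0,"z":0.15,"rx":0,"ry":0,"rz":0,"grip":1},{"x":0,"y":0,"z":0.05,"rx":0,"ry":0,"rz":0,"grip":1},{"x":0,"y":0,"z":0,"rx":0,"ry":0,"rz":0,"grip":1}]'
python3 -m creep '[{"x":0,"y":0,"z":0,"rx":0,"ry":0,"rz":0,"grip":0},{"x":0,"y":0,"z":0,"rx":0,"ry":0,"rz":0,"grip":0},{"x":0,"y":0,"z":0,"rx":0,"ry":0,"rz":0,"grip":0},{"x":0,"y":0,"z":0,"rx":0,"ry":0,"rz":0,"grip":0},{"x":0,"y":0,"z":0,"rx":0,"ry":0,"rz":0,"grip":0},{"x":0,"y":0,"z":0,"rx":0,"ry":0,"rz":0,"grip":0}]'
python3 - <<'E'
from h import *
snap("wrist","w5");snap("scene","s5")
w=cv2.imread("pics/w5.png");s=cv2.resize(cv2.imread("pics/s5.png")[130:250,320:480],(400,300),interpolation=cv2.INTER_CUBIC)
cv2.imwrite("pics/m5.png",np.hstack([cv2.resize(w,(400,300)),s]))
E
```

```text
time: 4.9
tcp_pos: [0.4925, 0.261, 0.0368]
tcp_rot: [-0.001, -0.0, 1.0, -0.001]
force: [-0.8, 0.2, -0.8]
grip_width: 0.0854
finger_force: 0.0
time: 5.2
tcp_pos: [0.4934, 0.2615, 0.0327]
tcp_rot: [0.0, -0.0, 1.0, 0.0]
force: [0.0, -0.2, -0.0]
grip_width: 0.0855
finger_force: 0.0
time: 5.8
tcp_pos: [0.4935, 0.2615, 0.0331]
tcp_rot: [0.0, -0.0, 1.0, 0.0]
force: [-0.3, 0.2, 1.8]
grip_width: 0.0356
finger_force: 60.5
```

View pics/m5.png

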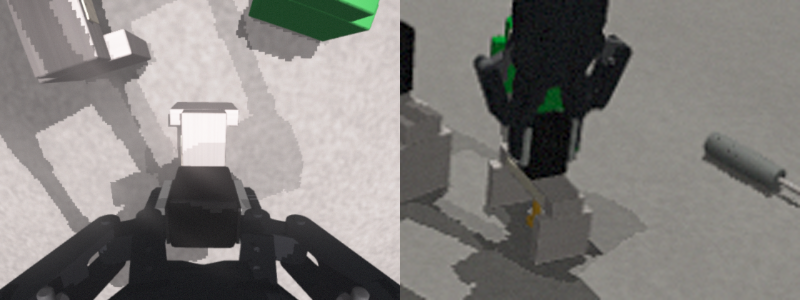

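The grip holds (35.6 mm wide, 60 N). The wrist view shows the block between the pads at (205,200), with the gauge square to them. I'll lift, turn 6.3° and carry it to above the choke.

```bash
python3 -m creep '[{"x":0,"y":0,"z":-0.2,"rx":0,"ry":0,"rz":0,"grip":0},{"x":0,"y":0,"z":-0.4,"rx":0,"ry":0,"rz":0,"grip":0},{"x":0,"y":0,"z":-0.6,"rx":0,"ry":0,"rz":0,"grip":0},{"x":0,"y":0,"z":-0.7,"rx":0,"ry":0,"rz":-0.2,"grip":0},{"x":0,"y":0,"z":-0.7,"rx":0,"ry":0,"rz":-0.3,"grip":0},{"x":0,"y":0,"z":-0.5,"rx":0,"ry":0,"rz":-0.28,"grip":0},{"x":-0.05,"y":-0.3,"z":-0.2,"rx":0,"ry":0,"rz":0,"grip":0},{"x":-0.05,"y":-0.6,"z":0,"rx":0,"ry":0,"rz":0,"grip":0},{"x":-0.05,"y":-0.9,"z":0,"rx":0,"ry":0,"rz":0,"grip":0},{"x":-0.05,"y":-0.9,"z":0,"rx":0,"ry":0,"rz":0,"grip":0},{"x":-0.05,"y":-0.9,"z":0,"rx":0,"ry":0,"rz":0,"grip":0},{"x":-0.05,"y":-0.9,"z":0,"rx":0,"ry":0,"rz":0,"grip":0}]'
python3 -m creep '[{"x":-0.05,"y":-0.9,"z":0,"rx":0,"ry":0,"rz":0,"grip":0},{"x":-0.05,"y":-0.9,"z":0,"rx":0,"ry":0,"rz":0,"grip":0},{"x":-0.05,"y":-0.9,"z":0,"rx":0,"ry":0,"rz":0,"grip":0},{"x":-0.05,"y":-0.9,"z":0,"rx":0,"ry":0,"rz":0,"grip":0},{"x":-0.05,"y":-0.9,"z":0,"rx":0,"ry":0,"rz":0,"grip":0},{"x":-0.05,"y":-0.9,"z":0,"rx":0,"ry":0,"rz":0,"grip":0},{"x":-0.05,"y":-0.9,"z":0,"rx":0,"ry":0,"rz":0,"grip":0},{"x":-0.05,"y":-0.9,"z":0,"rx":0,"ry":0,"rz":0,"grip":0},{"x":-0.05,"y":-0.9,"z":0,"rx":0,"ry":0,"rz":0,"grip":0},{"x":-0.05,"y":-0.9,"z":0,"rx":0,"ry":0,"rz":0,"grip":0},{"x":-0.05,"y":-0.9,"z":0,"rx":0,"ry":0,"rz":0,"grip":0},{"x":-0.05,"y":-0.9,"z":0,"rx":0,"ry":0,"rz":0,"grip":0}]'
python3 -m creep '[{"x":-0.05,"y":-0.9,"z":0,"rx":0,"ry":0,"rz":0,"grip":0},{"x":-0.05,"y":-0.9,"z":0,"rx":0,"ry":0,"rz":0,"grip":0},{"x":-0.05,"y":-0.6,"z":0,"rx":0,"ry":0,"rz":0,"grip":0},{"x":0,"y":-0.3,"z":0,"rx":0,"ry":0,"rz":0,"grip":0},{"x":0,"y":0,"z":0,"rx":0,"ry":0,"rz":0,"grip":0},{"x":0,"y":0,"z":0,"rx":0,"ry":0,"rz":0,"grip":0},{"x":0,"y":0,"z":0,"rx":0,"ry":0,"rz":0,"grip":0}]'
python3 - <<'E'
from h import *
snap("wrist","w6");snap("scene","s6");T=tool();print(T.round(4),bot.state()["qpos"],"tool y yaw",np.degrees(np.arctan2(T[1,1],T[0,1])))
d=np.array([.586,-.289,0])-T[:3,3];print("units xy",(T[:3,:3].T@d/.03).round(2))
w=cv2.imread("pics/w6.png");s=cv2.resize(cv2.imread("pics/s6.png")[180:360,50:290],(400,300),interpolation=cv2.INTER_CUBIC)
cv2.imwrite("pics/m6.png",np.hstack([cv2.resize(w,(400,300)),s]))
E
```

```text
time: 7.1
tcp_pos: [0.5168, 0.1264, 0.1312]
tcp_rot: [-0.001, -0.054, 0.999, -0.0]
force: [0.6, -0.4, -2.2]
grip_width: 0.0356
finger_force: 60.3
time: 8.3
tcp_pos: [0.5698, -0.1935, 0.131]
tcp_rot: [-0.001, -0.054, 0.999, 0.0]
force: [0.7, 0.4, -3.1]
grip_width: 0.0355
finger_force: 60.3
time: 9.0
tcp_pos: [0.5838, -0.2709, 0.1319]
tcp_rot: [-0.0, -0.055, 0.998, 0.0]
force: [-1.2, -0.4, -3.1]
grip_width: 0.0356
finger_force: 60.5
[[-9.939e-01 -1.105e-01  3.000e-04  5.839e-01]
 [-1.105e-01  9.939e-01  0.000e+00 -2.709e-01]
 [-3.000e-04  0.000e+00 -1.000e+00  1.321e-01]
 [ 0.000e+00  0.000e+00  0.000e+00  1.000e+00]] [-4.87363961e-01  2.05322226e-01  1.21082136e+00  1.69270469e-04
  1.72523874e+00 -2.16885219e+00] tool y yaw 96.34367204515652
units xy [-0.   -0.61  4.4 ]
```

View pics/m6.png

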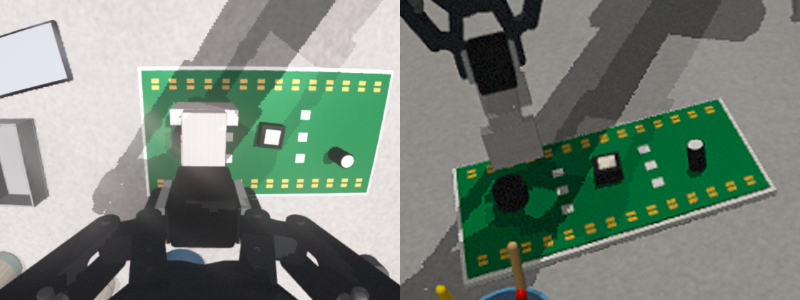

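The gauge is held square to the board above the row, with the choke at right-panel (510,193). About 18 mm along -y remains, then roughly 89 mm down. I'll shift, then lower slowly.

```bash
python3 -m creep '[{"x":0,"y":-0.3,"z":0,"rx":0,"ry":0,"rz":0,"grip":0},{"x":0,"y":-0.31,"z":0,"rx":0,"ry":0,"rz":0,"grip":0},{"x":0,"y":0,"z":0.3,"rx":0,"ry":0,"rz":0,"grip":0},{"x":0,"y":0,"z":0.5,"rx":0,"ry":0,"rz":0,"grip":0},{"x":0,"y":0,"z":0.5,"rx":0,"ry":0,"rz":0,"grip":0},{"x":0,"y":0,"z":0.5,"rx":0,"ry":0,"rz":0,"grip":0},{"x":0,"y":0,"z":0.4,"rx":0,"ry":0,"rz":0,"grip":0},{"x":0,"y":0,"z":0.3,"rx":0,"ry":0,"rz":0,"grip":0},{"x":0,"y":0,"z":0.2,"rx":0,"ry":0,"rz":0,"grip":0},{"x":0,"y":0,"z":0.1,"rx":0,"ry":0,"rz":0,"grip":0},{"x":0,"y":0,"z":0,"rx":0,"ry":0,"rz":0,"grip":0},{"x":0,"y":0,"z":0,"rx":0,"ry":0,"rz":0,"grip":0}]'
python3 - <<'E'
from h import *
T=tool();d=np.array([.586,-.289,.0429])-T[:3,3];print("units",(T[:3,:3].T@d/.03).round(3),bot.state()["force"])
E
```

```text
time: 10.3
tcp_pos: [0.5862, -0.2902, 0.0486]
tcp_rot: [0.001, -0.055, 0.998, -0.0]
force: [0.9, 0.4, -2.0]
grip_width: 0.0353
finger_force: 60.6
units [0.001 0.042 0.191] [ 0.85907716  0.35618588 -1.9625231 ]
```

```bash
python3 -m creep '[{"x":0,"y":0.02,"z":0.06,"rx":0,"ry":0,"rz":0,"grip":0},{"x":0,"y":0,"z":0.06,"rx":0,"ry":0,"rz":0,"grip":0},{"x":0,"y":0,"z":0.03,"rx":0,"ry":0,"rz":0,"grip":0},{"x":0,"y":0,"z":0,"rx":0,"ry":0,"rz":0,"grip":0},{"x":0,"y":0,"z":0,"rx":0,"ry":0,"rz":0,"grip":0}]'; python3 -m creep '[{"x":0,"y":0,"z":0.03,"rx":0,"ry":0,"rz":0,"grip":0},{"x":0,"y":0,"z":0,"rx":0,"ry":0,"rz":0,"grip":0},{"x":0,"y":0,"z":0,"rx":0,"ry":0,"rz":0,"grip":0}]'
```

```text
time: 10.8
tcp_pos: [0.5858, -0.2895, 0.0433]
tcp_rot: [0.0, -0.055, 0.998, -0.0]
force: [-0.2, -0.7, -2.1]
grip_width: 0.0352
finger_force: 60.8
time: 11.1
tcp_pos: [0.5859, -0.2895, 0.0431]
tcp_rot: [0.0, -0.055, 0.998, -0.0]
force: [-1.5, 1.0, 2.2]
grip_width: 0.0355
finger_force: 61.0
```

Contact has begun: the vertical force went from about -3 N to +2 N. One more small step, then a look before release.

```bash
python3 -m creep '[{"x":0,"y":0,"z":0.02,"rx":0,"ry":0,"rz":0,"grip":0},{"x":0,"y":0,"z":0,"rx":0,"ry":0,"rz":0,"grip":0},{"x":0,"y":0,"z":0,"rx":0,"ry":0,"rz":0,"grip":0}]'
python3 - <<'E'
from h import *
snap("scene","s7")
cv2.imwrite("pics/m7.png",cv2.resize(cv2.imread("pics/s7.png")[205:355,50:250],(800,600),interpolation=cv2.INTER_CUBIC))
E
```

```text
time: 11.4
tcp_pos: [0.5859, -0.2895, 0.0431]
tcp_rot: [0.0, -0.055, 0.998, -0.0]
force: [-1.8, 1.2, 5.1]
grip_width: 0.0356
finger_force: 61.5
```

View pics/m7.png

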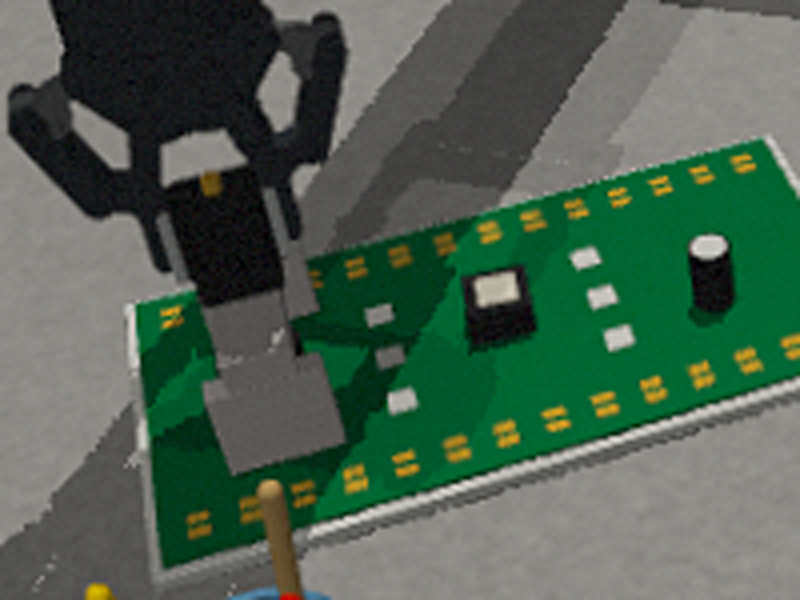

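The picture shows the brass stem standing above the grip at (210,183), so the foot is pushed up. Both legs are on the board and square to it. I'll release and rise.

```bash
python3 -m creep '[{"x":0,"y":0,"z":0,"rx":0,"ry":0,"rz":0,"grip":0.6},{"x":0,"y":0,"z":0,"rx":0,"ry":0,"rz":0,"grip":0.8},{"x":0,"y":0,"z":0,"rx":0,"ry":0,"rz":0,"grip":1},{"x":0,"y":0,"z":0,"rx":0,"ry":0,"rz":0,"grip":1},{"x":0,"y":0,"z":0,"rx":0,"ry":0,"rz":0,"grip":1},{"x":0,"y":0,"z":0,"rx":0,"ry":0,"rz":0,"grip":1},{"x":0,"y":0,"z":-0.3,"rx":0,"ry":0,"rz":0,"grip":1},{"x":0,"y":0,"z":-0.6,"rx":0,"ry":0,"rz":0,"grip":1},{"x":0,"y":0,"z":-0.8,"rx":0,"ry":0,"rz":0,"grip":1},{"x":0,"y":0,"z":-0.9,"rx":0,"ry":0,"rz":0,"grip":1},{"x":0,"y":0,"z":-0.9,"rx":0,"ry":0,"rz":0,"grip":1},{"x":0,"y":0,"z":-0.8,"rx":0,"ry":0,"rz":0,"grip":1}]'
python3 -m creep '[{"x":0,"y":0,"z":-0.5,"rx":0,"ry":0,"rz":0,"grip":1},{"x":0,"y":0,"z":-0.3,"rx":0,"ry":0,"rz":0,"grip":1},{"x":0,"y":0,"z":0,"rx":0,"ry":0,"rz":0,"grip":1},{"x":0,"y":0,"z":0,"rx":0,"ry":0,"rz":0,"grip":1}]'
python3 - <<'E'
from h import *
snap("scene","s8")
a=cv2.cvtColor(cv2.imread("pics/s7.png"),cv2.COLOR_BGR2GRAY)[280:325,95:140];b=cv2.cvtColor(cv2.imread("pics/s8.png"),cv2.COLOR_BGR2GRAY)
# legs/beam patch must not have shifted after release
_,v,_,l=cv2.minMaxLoc(cv2.matchTemplate(b[260:345,75:160],a,cv2.TM_CCOEFF_NORMED));print(v,l)
h=cv2.cvtColor(cv2.imread("pics/s8.png"),cv2.COLOR_BGR2HSV)[230:290,80:130]
m=cv2.inRange(h,(15,120,60),(30,255,255));n,_,st,c=cv2.connectedComponentsWithStats(m)
print(st[1:],(c[1:]+[80,230]).round(1))
print("expected stem mid",proj("s8",[.5858,-.289,.1245]))
E
```

```text
time: 12.65
tcp_pos: [0.5859, -0.2896, 0.1734]
tcp_rot: [0.001, -0.055, 0.998, -0.0]
force: [-0.4, 0.5, -0.2]
grip_width: 0.0856
finger_force: 0.0
time: 13.05
tcp_pos: [0.5855, -0.2893, 0.1935]
tcp_rot: [-0.001, -0.055, 0.998, 0.0]
force: [0.3, 0.2, -0.4]
grip_width: 0.0854
finger_force: 0.0
0.8282344341278076 (20, 20)
[[20 18  6  6 27]
 [47 43  3  1  3]
 [48 45  2  2  4]
 [10 52  5  2  6]
 [11 54  5  3  8]] [[102.6 250.3]
 [128.  273. ]
 [128.5 275.5]
 [ 92.  282.5]
 [ 92.9 285.1]]
expected stem mid [102.53206733 250.65552433]
```

The gauge did not move on release. The stem sits within 0.4 px of where a 7 mm showing predicts, and the gripper is clear. I'll hand in.

```bash
python3 -c "
from plant import job;print(job.close_job())"
```

```text
the job is handed in; nothing more can be done
None
```

The bridge gauge stands square over the choke with both legs on the board, and its stem shows about 7 mm above the grip as it should at 0.019; the gripper is clear and the job was handed in at about 13 s.

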